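Hover a near-field probe over the copper-topped chip

ROBOT

A 6-joint arm with a two-finger parallel gripper is mounted at the origin on the work surface. World frame = base frame: x ahead of the robot, y to its left, z up, the work surface at z = 0. Lengths are in m, angles in rad, forces in N, time in s.
With the tool pointing down it reaches from about 0.35 to 0.975 m from the base axis. Payload 4.9 kg.
Tool frame: the origin (TCP) lies on the centre line of the jaws, within the pads' length; the fingertips stand 14 mm ahead of it and the grasp point (between the pads) lies 5 mm behind it (nose_length is the distance from the TCP to the fingertips, in m); y points along the fingers, x is the direction in which the jaws open and shut, and the axes are right-handed (so a half turn about y gives the same grasp; the last joint's range is limited). The gripper opens to 85 mm and grips with 20 to 120 N. Pads are 22 mm wide; open, the fingers measure 114 mm over their backs; the gripper's body (76 mm by 85 mm) begins 54 mm behind the grasp point. The pads swing forward as they close: fully open they stand 13 mm farther back than shut.
Start: joints at [-1.252, 0.053, 1.613, -0, 1.476, -0.119], TCP at [0.265, -0.566, 0.245] pointing down, gripper open.
Joint ranges: [-3.01, 3.01], [-1.01, 2.22], [0.06, 2.58], [-1.02, 4.17], [0.09, 2.62], [-3.14, 3.14]. Speed limits (rad/s): [2.57, 2.57, 3.14, 3.14, 3.14, 3.14].

INTERFACE

Orientations are given as a rotation vector (axis times angle).
In Python, from station import get_obs, get_image, finish_job, nose_length gives the robot as it stands.
- The arm moves only by the tool send_rows, never from a script. Its argument "deltas" is a list of rows, each a list of 7 numbers: the gripper's target within -1 to 1 (fully open at 1, half-way at 0, shut at -1), then the shift along the tool's x, y, z in m, then the turn, a rotation vector about the tool's x, y, z in degrees. In form: [[hand, tx, ty, tz, wx, wy, wz], ...]. A call has exactly 10 rows; each row is the pose to reach, as a shift and turn from the pose commanded when the call began, along the tool's axes at that moment; what a row does not reach only later rows make up. A row lasts 1/8 s, in which the tool goes at most 62.5 mm and 10.7 degrees, less where a joint would pass 70% of its speed; a pose out of reach is approached as far as the arm can. A call with a gripper value outside its range is refused whole. The fingers move at their own pace and stop on an object; "newtons" is the grip in N (left out, the last holds). Time passes only in rows, so rows that repeat a pose let the fingers close, or fill a call up. It gives the time, the measured TCP pose, the force and the opening at its end, in the units of the state.
- get_obs(): the state, without advancing time (a new reading comes with each control period).
- get_image(name): name is "scene" or "top"; returns a dict with "frame" (400x640x3 uint8, red, green, blue), "mtx" (3x3 intrinsics, pixels), "rvec" (rotation vector, rad) and "tvec" (3), from world to camera coordinates, as OpenCV has them. Camera axes: x right, y down, z forward; pixel columns grow to the right and rows downward; lengths in m; the calibration is good to about 2 mm. A picture is of the moment at which its call begins. There is no depth.
- finish_job(): hands the job in, once; it reports no verdict.
The state is a dict: "t": time; "q": joint angles; "dq": joint speeds; "effort": joint torques, N m; "tool_pos": TCP position; "tool_rot": TCP orientation; "contact_force": force on the tool from outside, world axes, zero at the start; "wrist_torque": the same for the moment, N m; "opening": finger opening in m.
Only numpy, scipy, OpenCV 4.12 (cv2) and the standard library are available. Lean on these libraries where they do the work, as an engineer would, in place of code of your own. Each camera call takes 0.05 s, during which the arm holds its last target.

TASK

Take the blue-handled loop probe out of its stand, lift it over the aluminium screen into the opened receiver module, and hold it upright with its orange loop about 8 mm above the middle of the copper-topped chip, the loop lying along the chip's long side. Do not bump the screen on the way, never touch the module or its parts, and leave everything else where it is. Finish while still holding the probe there, steady: do not put it down or let go.

Things in the scene. Friction and masses are not known exactly. Their poses are not given: they have to be found in the camera images.
- probe_grip (a point): centre of the blue handle of the loose loop probe, the point to grip. The handle is a square bar 20 x 20 mm, 70 mm tall (35 mm above and below this point), standing upright. Below it: a black collar 46 mm (x) x 32 mm (y), 6 mm thick, its underside 41 mm below this point; a black stem 8 mm thick; then the orange loop. z up, x along the loop's width. About 80 g
- probe_tip (a point): middle of the lowest edge of the probe's orange wire loop, 101 mm straight below the handle's centre. The loop is a flat upright rectangle 24 mm wide (x), 25 mm high, 5 mm thick (y)
- probe: the whole loop probe, same origin and axes as its grip point. It hangs loose by its collar in a slot of the stand, with about 4 mm of play for the loop: lift it straight up, by 65 mm to be clear of the stand, 80 mm or more to pass over the screen
- ball_probe: look-alike probe with a red handle and a white ball tip, loose in the other slot; leave it alone. Origin at its handle's centre; same handle and collar as the blue probe
- stand: fixed aluminium stand, plate 150 mm (x) x 64 mm (y) with its top 76 mm above the table, on end cheeks; foot 90 mm wide in y. Slots 45 mm either side of its centre along x, one probe in each (either may be left or right). Hung handles stand 82 to 152 mm above the table, free on both sides along y. Origin at the centre of its underside
- screen: fixed upright aluminium screen between stand and module, 262 mm long (x), its foot 50 mm wide (y), top edge 90 mm above the table. Origin at the centre of its underside
- module: fixed white opened receiver case, 200 mm (x) x 140 mm (y), walls 45 mm high and 4 mm thick, brass sockets sticking out 14 mm at the +x end. Inside, a green board, its upper face 14 mm above the table, with a finned heat sink and black capacitors up to 43 mm above the table, and three chips. Origin at the centre of its underside
- chip_top (a point): centre of the upper face of the copper-topped chip, 22 mm above the table. Upper face 30 mm (x) x 18 mm (y); x along its long side, parallel to the case's long side; z up. It may be at any of the three chip places; 9 mm or more are free beyond the upper face on every side
- chip: the copper-topped chip, fixed on the board; origin at the centre of its underside, 8 mm below its upper face
- chip_black: chip of the same size with a black top; not the target. Origin at the centre of its underside
- chip_white: chip of the same size with a white top; not the target. Origin at the centre of its underside
- meter: loose yellow hand multimeter lying flat, 150 x 75 mm, 41 mm high; origin at the centre of its underside
- spray: loose blue spray can, 52 mm across, 160 mm tall, upright; origin at the centre of its underside
- mug: loose blue mug, 80 mm across, 90 mm tall; origin at the centre of its underside
- driver: loose red-handled screwdriver lying flat; origin on its underside, between its ends
- tape: loose yellow roll of tape lying flat, 90 mm across, 22 mm high; origin at the centre of its underside
- tray: loose black parts tray, 120 x 90 mm, 35 mm high; origin at the centre of its underside
Things that resemble listed ones, but are neither listed nor needed, are in the scene too. There is more than one size of the probe; the job needs the middle-sized.

How it is judged:
By the outcome, as a careful person would: the job done as asked, in the order asked, and still so for the second after the job is handed in, while the arm keeps its last pose, push and grip.
It also fails if it takes over 38 s, if anything falls off the work surface, if the arm or the gripper's body presses on something with over 40 N, if the wrist force passes 120 N, or if a joint passes its speed limit or range.

## Working session

There is one attempt and no reset: what is moved stays moved. The work goes in short steps, Python scripts to look and compute and a tool call to move; the robot and the scene stay as the last step left them, time stands still between calls to the robot, and variables do not carry over. Pictures are saved under pics/ and viewed, and the job is handed in when it is done.

Besides the shell and the picture viewer there is one more tool, called after "Call:" by a JSON object that holds its "fn" and its "kwargs". send_rows: Moves the arm, as the interface text tells. Its arguments: {"type":"object","properties":{"deltas":{"type":"array"},"newtons":{"type":"number"}},"required":["deltas"]}

```bash
mkdir -p pics; ls; cat > h.py <<'E'
import numpy as np,cv2
from station import get_obs,get_image,finish_job,nose_length
def cam(n):
    d=get_image(n);R=cv2.Rodrigues(np.array(d['rvec'],float))[0];return d,np.array(d['mtx'],float),R,np.array(d['tvec'],float).ravel()
E
python3 - <<'E'
from h import *
import pickle
for n in('scene','top'):
    d=get_image(n);cv2.imwrite(f'pics/{n}0.png',d['frame'][:,:,::-1]);pickle.dump(d,open(n+'0.pkl','wb'))
    R=cv2.Rodrigues(np.array(d['rvec'],float))[0];print(n,np.round(-R.T@np.ravel(d['tvec']),3),np.round(R,2).tolist(),np.round(d['mtx'],0).tolist())
o=get_obs();print({k:np.round(v,3).tolist() for k,v in o.items()},nose_length)
E
```

```text
pics
scene [ 1.292 -0.783  0.826] [[0.7, 0.71, 0.02], [0.41, -0.38, -0.83], [-0.58, 0.59, -0.55]] [[422.0, 0.0, 325.0], [0.0, 422.0, 198.0], [0.0, 0.0, 1.0]]
top [ 0.362 -0.041  1.121] [[0.02, -1.0, -0.02], [-0.99, -0.02, -0.16], [0.16, 0.02, -0.99]] [[382.0, 0.0, 318.0], [0.0, 382.0, 197.0], [0.0, 0.0, 1.0]]
{'t': 0.1, 'q': [-1.252, 0.053, 1.614, -0.0, 1.476, -0.119], 'dq': [0.0, -0.001, -0.003, -0.0, -0.002, -0.001], 'effort': [0.0, -39.49, -37.137, -0.0, 0.004, -0.0], 'tool_pos': [0.265, -0.566, 0.244], 'tool_rot': [-1.384, 0.882, -0.88], 'contact_force': [-0.628, 0.244, -1.071], 'wrist_torque': [-0.017, -0.017, 0.016], 'opening': 0.086} 0.014
```

View pics/scene0.png

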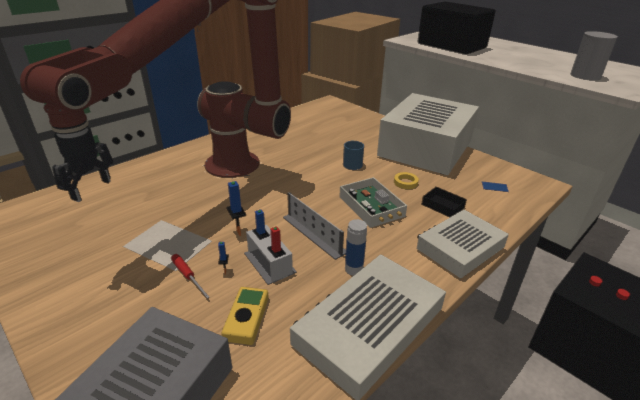

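View pics/top0.png

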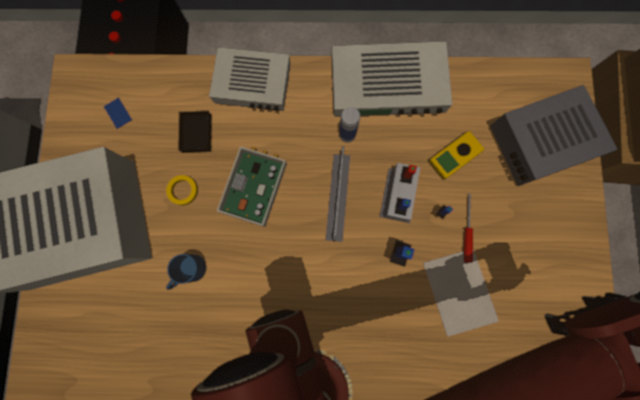

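```bash
python3 - <<'E'
import pickle,cv2
s=pickle.load(open('scene0.pkl','rb'))['frame'][:,:,::-1];t=pickle.load(open('top0.pkl','rb'))['frame'][:,:,::-1]
def crop(im,x,y,w,h,k,n):
    cv2.imwrite('pics/'+n,cv2.resize(im[y:y+h,x:x+w],None,fx=k,fy=k,interpolation=cv2.INTER_CUBIC))
crop(s,200,170,100,120,5,'c_s1.png')
crop(s,330,170,80,60,8,'c_s2.png')
crop(t,370,155,100,120,5,'c_t1.png')
crop(t,210,140,80,90,6,'c_t2.png')
E
```

```text
(no output)
```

View pics/c_s1.png

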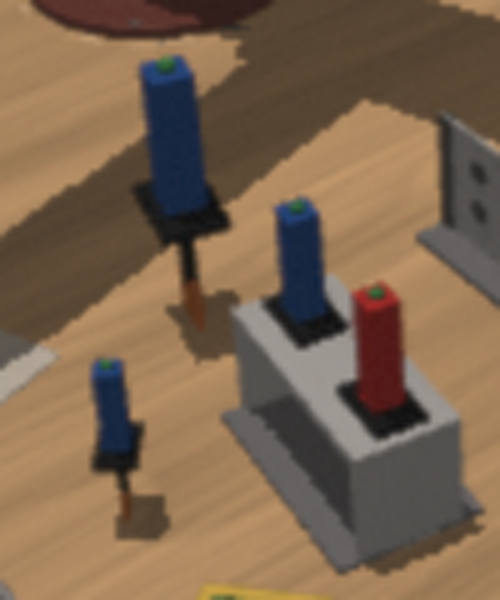

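View pics/c_s2.png

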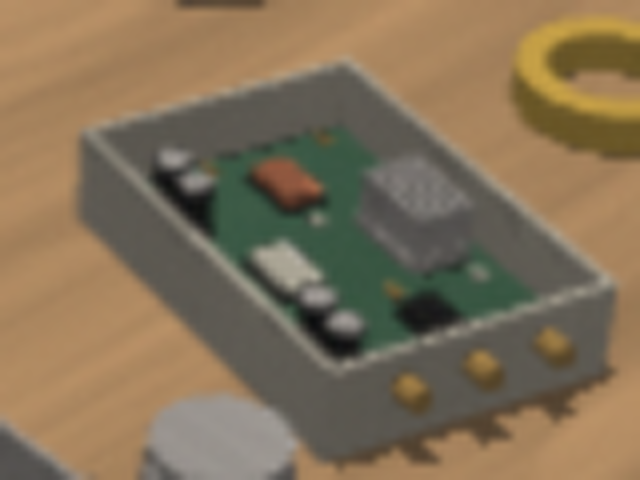

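View pics/c_t1.png

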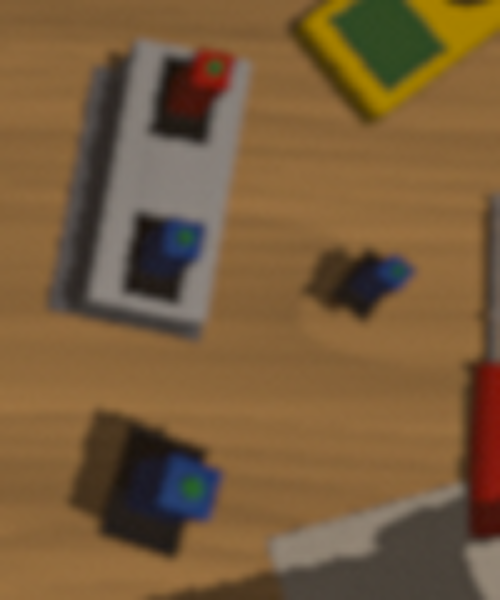

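View pics/c_t2.png

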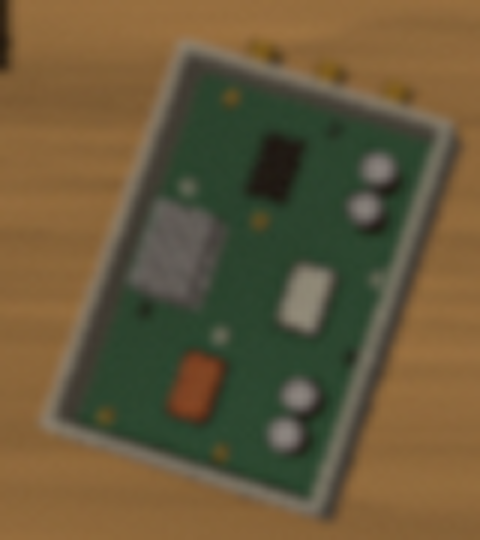

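```bash
cat >> h.py <<'E'
import pickle
from scipy.optimize import least_squares
def ld(n):
    d=pickle.load(open(n,'rb'));return d
def proj(d,P): return cv2.projectPoints(np.atleast_2d(np.array(P,float)),np.array(d['rvec'],float),np.array(d['tvec'],float),np.array(d['mtx'],float),None)[0][:,0]
def cp(p,off,k): return (np.array(p,float)+.5)/k-.5+np.array(off)
def tri(ds,ps):
    r=least_squares(lambda X:np.concatenate([(proj(d,X)-p).ravel() for d,p in zip(ds,ps)]),[.6,0,.1]);return r.x,np.abs(r.fun).max()
def fitbox(ds,pts,z=None,g=(.6,0,0),lz=None):
    # pts: list per camera of (local xyz, pixel); 
    f=lambda v:np.concatenate([(proj(d,[[v[0]+x*np.cos(v[2])-y*np.sin(v[2]),v[1]+x*np.sin(v[2])+y*np.cos(v[2]),zz] for (x,y,zz),_ in pp])-np.array([q for _,q in pp])).ravel() for d,pp in zip(ds,pts)])
    r=least_squares(f,g);return r.x,r.fun
E
python3 - <<'E'
from h import *
s=ld('scene0.pkl');t=ld('top0.pkl')
S1=lambda p:cp(p,(200,170),5);S2=lambda p:cp(p,(330,170),8);T1=lambda p:cp(p,(370,155),5);T2=lambda p:cp(p,(210,140),6)
print('blue top',tri([s,t],[S1((298,207)),T1((184,238))]))
print('red top',tri([s,t],[S1((377,293)),T1((214,68))]))
print('big top',tri([s,t],[S1((167,66)),T1((192,489))]))
print('small top',tri([s,t],[S1((107,365)),T1((397,271))]))
print('chip',tri([s,t],[S2((290,181)),T2((199,384))]))
a,b=.1,.07
mt=[((a,b,.045),T2((185,42))),((a,-b,.045),T2((458,122))),((-a,-b,.045),T2((325,518))),((-a,b,.045),T2((42,425)))]
ms=[((-a,-b,.045),S2((82,132))),((-a,b,.045),S2((347,62))),((a,b,.045),S2((615,285))),((a,-b,.045),S2((335,370)))]
for dd,pp in(([s,t],[ms,mt]),([s],[ms]),([t],[mt])):
    r,e=fitbox(dd,pp);print('module',np.round(r,4),np.round(e,1))
a,b,z=.075,.032,.076
st=[((a,b,z),T1((137,40))),((a,-b,z),T1((252,62))),((-a,-b,z),T1((205,325))),((-a,b,z),T1((88,302)))]
ss=[((-a,-b,z),S1((233,312))),((a,b,z),S1((460,415))),((a,-b,z),S1((352,460)))]
for dd,pp in(([s,t],[ss,st]),([t],[st])):
    r,e=fitbox(dd,pp);print('stand',np.round(r,4),np.round(e,1))
E
```

```text
blue top (array([ 0.51169426, -0.2422305 ,  0.15495354]), np.float64(0.2119955952571786))
red top (array([ 0.60056225, -0.259138  ,  0.15530456]), np.float64(0.14884468348452629))
big top (array([ 0.38484598, -0.23732749,  0.18541191]), np.float64(0.46003516019294466))
small top (array([ 0.50322572, -0.36409541,  0.10809525]), np.float64(0.20081921128911517))
chip (array([0.52016003, 0.20570075, 0.02241766]), np.float64(0.4332867901523514))
module [ 0.5703  0.1778 -0.2879] [-0.8  0.3 -0.3 -0.1  0.2  0.4 -0.7  1.1 -0.3 -0.4 -0.6  0.1 -0.8 -0.4
  0.1  0.3]
module [ 0.5693  0.1811 -0.2881] [-0.3 -0.2  0.1 -0.5  0.5 -0.1 -0.3  0.5]
module [ 0.57    0.1767 -0.2884] [ 0.1 -0.3 -0.2  0.2 -0.4 -0.3  0.5  0.4]
stand [ 0.555  -0.2514 -0.1897] [-0.8 -0.1  0.   1.   0.2  0.8 -0.2  0.2 -0.5  0.3 -0.4  0.1 -0.1 -0.1]
stand [ 0.5555 -0.2523 -0.1898] [ 0.1  0.1 -0.2  0.2 -0.  -0.   0.2 -0.2]
```

```bash
cat >> h.py <<'E'
from scipy.spatial.transform import Rotation as Ro
def dl(pos,yaw,both=True):
    """tool x along world angle yaw (or +pi), tool y down"""
    o=get_obs();R0=Ro.from_rotvec(o['tool_rot']);p0=np.array(o['tool_pos'])
    print('t',round(float(o['t']),2),'p',np.round(p0,4),'xaxis yaw',np.round(np.arctan2(*R0.as_matrix()[[1,0],0]),4),'yaxis',np.round(R0.as_matrix()[:,1],4),'F',np.round(o['contact_force'],2),'M',np.round(o['wrist_torque'],3),'op',np.round(o['opening'],4),'q5',np.round(o['q'],2))
    for k in ((0,np.pi) if both else (0,)):
        x=np.array([np.cos(yaw+k),np.sin(yaw+k),0]);y=np.array([0,0,-1.]);Rt=Ro.from_matrix(np.c_[x,y,np.cross(x,y)])
        w=(R0.inv()*Rt).as_rotvec(degrees=True)
        print('d mm',np.round(1e3*R0.inv().apply(np.array(pos)-p0),1),'w deg',np.round(w,2))
E
python3 - <<'E'
from h import *
dl((.5115,-.2425,.245),-.19+np.pi/2)
E
```

```text
t 0.1 p [ 0.2648 -0.5655  0.2442] xaxis yaw -1.133 yaxis [-6.0e-04  1.8e-03 -1.0e+00] F [-0.63  0.24 -1.07] M [-0.017 -0.017  0.016] op 0.0856 q5 [-1.25  0.05  1.61 -0.    1.48 -0.12]
d mm [-188.    -0.4  360.4] w deg [-1.4000e-01 -1.4403e+02 -3.0000e-02]
d mm [-188.    -0.4  360.4] w deg [ 2.000e-02  3.597e+01 -1.100e-01]
```

Call:
{"fn": "send_rows", "kwargs": {"deltas": [[1,-0.008,0,0.014,0,1.5,0],[1,-0.022,0,0.043,0,4.5,0],[1,-0.045,0,0.086,0,9,0],[1,-0.071,0,0.137,0,14,0],[1,-0.098,0,0.187,0,19,0],[1,-0.124,0,0.238,0,24,0],[1,-0.148,0,0.285,0,29,0],[1,-0.167,0,0.32,0,33,0],[1,-0.18,0,0.346,0,35,0],[1,-0.188,0,0.36,0,36,0]], "newtons": 40}}

```text
t: 1.35
tool_pos: [0.5118, -0.2416, 0.2447]
tool_rot: [-1.114, 1.348, -1.347]
contact_force: [-0.3, -0.4, -0.5]
opening: 0.0854
```

```bash
python3 - <<'E'
from h import *
dl((.5115,-.2425,.112),-1.7608,False)
for n in('scene','top'):
    d=get_image(n);cv2.imwrite(f'pics/{n}1.png',d['frame'][:,:,::-1])
E
```

```text
t 1.35 p [ 0.5118 -0.2416  0.2447] xaxis yaw -1.7603 yaxis [-8.e-04  7.e-04 -1.e+00] F [-0.27 -0.37 -0.55] M [ 0.015 -0.017  0.018] op 0.0854 q5 [-0.57 -0.09  1.75  0.    1.48  1.19]
d mm [  1.  132.7  -0. ] w deg [ 0.05  0.03 -0.03]
```

View pics/scene1.png

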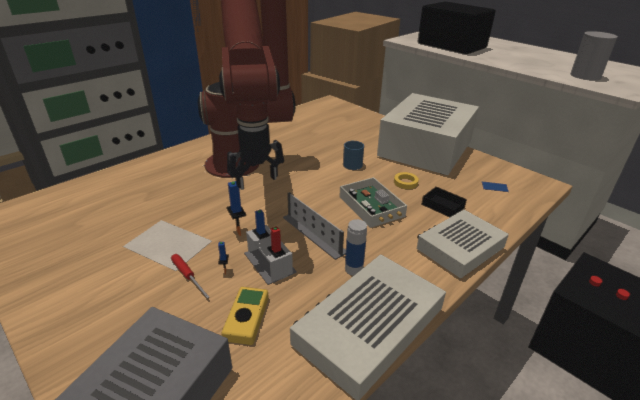

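Call:
{"fn": "send_rows", "kwargs": {"deltas": [[1,0.001,0.008,0,0,0,0],[1,0.001,0.022,0,0,0,0],[1,0.001,0.04,0,0,0,0],[1,0.001,0.06,0,0,0,0],[1,0.001,0.08,0,0,0,0],[1,0.001,0.1,0,0,0,0],[1,0.001,0.115,0,0,0,0],[1,0.001,0.125,0,0,0,0],[1,0.001,0.131,0,0,0,0],[1,0.001,0.133,0,0,0,0]]}}

```text
t: 2.7
tool_pos: [0.5113, -0.2442, 0.1123]
tool_rot: [-1.113, 1.348, -1.348]
contact_force: [0.2, -0.2, 0.4]
opening: 0.0853
```

```bash
python3 - <<'E'
from h import *
dl((.5115,-.2425,.112),-1.7608,False)
for n,(x,y,w,h) in(('scene',(200,130,120,140)),('top',(340,140,120,140))):
    d=get_image(n);cv2.imwrite(f'pics/{n}2.png',cv2.resize(d['frame'][y:y+h,x:x+w,::-1],None,fx=4,fy=4,interpolation=2))
E
python3 -c "
import cv2,numpy as np
cv2.imwrite('pics/m2.png',np.hstack([cv2.imread('pics/%s2.png'%n)[:,:400] for n in('scene','top')]))"
```

```text
t 2.7 p [ 0.5113 -0.2442  0.1123] xaxis yaw -1.7613 yaxis [ 2.e-04 -2.e-04 -1.e+00] F [ 0.25 -0.18  0.4 ] M [-0.007  0.007  0.035] op 0.0853 q5 [-0.58  0.03  1.86 -0.    1.24  1.18]
d mm [-1.7  0.3 -0.1] w deg [-0.02 -0.03  0.01]
```

View pics/m2.png

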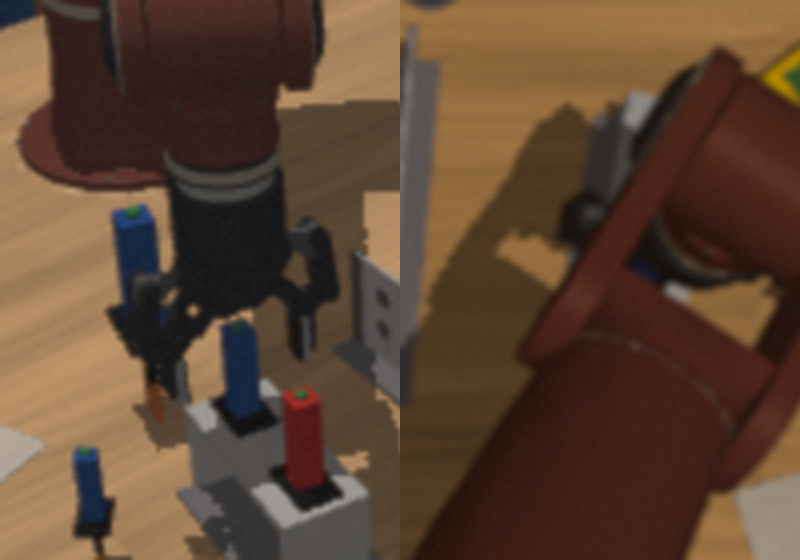

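Call:
{"fn": "send_rows", "kwargs": {"deltas": [[-1,-0.001,0,0,0,0,0],[-1,-0.001,0,0,0,0,0],[-1,-0.001,0,0,0,0,0],[-1,-0.001,0,0,0,0,0],[-1,-0.001,0,0,0,0,0],[-1,-0.001,0,0,0,0,0],[-1,-0.001,0,0,0,0,0],[-1,-0.001,0,0,0,0,0],[-1,-0.001,0,0,0,0,0],[-1,-0.001,0,0,0,0,0]], "newtons": 40}}

```text
t: 4.05
tool_pos: [0.5114, -0.2432, 0.1125]
tool_rot: [-1.113, 1.348, -1.348]
contact_force: [0.4, -0.2, 2.3]
opening: 0.0199
```

```bash
python3 - <<'E'
from h import *
dl((.5115,-.2425,.112),-1.7608,False)
for n,(x,y,w,h) in(('scene',(200,150,120,120)),):
    d=get_image(n);cv2.imwrite(f'pics/{n}3.png',cv2.resize(d['frame'][y:y+h,x:x+w,::-1],None,fx=5,fy=5,interpolation=2))
E
```

```text
t 4.05 p [ 0.5114 -0.2432  0.1125] xaxis yaw -1.7613 yaxis [ 2.e-04 -2.e-04 -1.e+00] F [ 0.36 -0.23  2.34] M [ 0.028 -0.02  -0.025] op 0.0199 q5 [-0.58  0.03  1.86  0.    1.24  1.19]
d mm [-0.7  0.5 -0.1] w deg [-0.02 -0.03  0.01]
```

View pics/scene3.png

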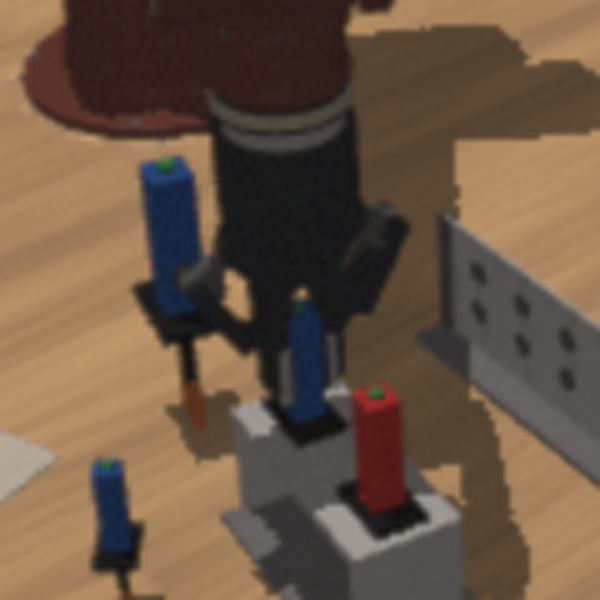

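Call:
{"fn": "send_rows", "kwargs": {"deltas": [[-1,0,-0.005,0,0,0,0],[-1,0,-0.015,0,0,0,0],[-1,0,-0.028,0,0,0,0],[-1,0,-0.042,0,0,0,0],[-1,0,-0.058,0,0,0,0],[-1,0,-0.074,0,0,0,0],[-1,0,-0.09,0,0,0,0],[-1,0,-0.104,0,0,0,0],[-1,0,-0.115,0,0,0,0],[-1,0,-0.12,0,0,0,0]]}}

```text
t: 5.35
tool_pos: [0.5115, -0.2433, 0.2332]
tool_rot: [-1.113, 1.347, -1.349]
contact_force: [0.1, 0.1, -0.9]
opening: 0.0195
```

```bash
python3 - <<'E'
from h import *
dl((.5202,.2057,.232),-1.7608-.098,False)
for n,(x,y,w,h) in(('scene',(200,110,120,120)),):
    d=get_image(n);cv2.imwrite(f'pics/{n}4.png',cv2.resize(d['frame'][y:y+h,x:x+w,::-1],None,fx=5,fy=5,interpolation=2));pickle.dump(d,open('s4.pkl','wb'))
E
```

```text
t 5.35 p [ 0.5115 -0.2433  0.2332] xaxis yaw -1.7612 yaxis [ 7.e-04 -5.e-04 -1.e+00] F [ 0.1   0.09 -0.88] M [-0.027  0.033  0.06 ] op 0.0195 q5 [-0.58 -0.08  1.76 -0.    1.46  1.19]
d mm [-442.5    1.   -76.5] w deg [-0.05  5.59  0.02]
```

View pics/scene4.png

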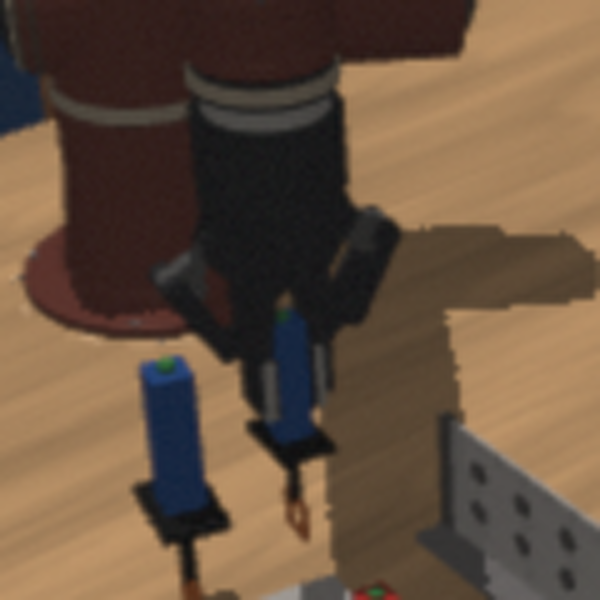

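Call:
{"fn": "send_rows", "kwargs": {"deltas": [[-1,-0.005,0,-0.001,0,0,0],[-1,-0.015,0,-0.003,0,0,0],[-1,-0.032,0,-0.006,0,0,0],[-1,-0.055,0,-0.01,0,0,0],[-1,-0.083,0,-0.014,0,0,0],[-1,-0.113,0,-0.02,0,0,0],[-1,-0.143,0,-0.025,0,0,0],[-1,-0.173,0,-0.03,0,0,0],[-1,-0.2,0,-0.035,0,0,0],[-1,-0.22,0,-0.038,0,0,0]]}}

```text
t: 6.65
tool_pos: [0.5151, -0.0177, 0.2321]
tool_rot: [-1.114, 1.347, -1.347]
contact_force: [0.1, 0.2, -0.6]
opening: 0.0196
```

Call:
{"fn": "send_rows", "kwargs": {"deltas": [[-1,-0.025,0,-0.004,0,0.5,0],[-1,-0.052,0,-0.009,0,1,0],[-1,-0.08,0,-0.014,0,2,0],[-1,-0.11,0,-0.019,0,3,0],[-1,-0.14,0,-0.024,0,4,0],[-1,-0.168,0,-0.029,0,4.6,0],[-1,-0.192,0,-0.033,0,5,0],[-1,-0.209,0,-0.036,0,5.4,0],[-1,-0.218,0,-0.0375,0,5.6,0],[-1,-0.222,0,-0.038,0,5.6,0]]}}

```text
t: 7.9
tool_pos: [0.5199, 0.2059, 0.2321]
tool_rot: [-1.06, 1.418, -1.418]
contact_force: [0.5, -0.1, -0.9]
opening: 0.0196
```

```bash
python3 - <<'E'
from h import *
dl((.5202,.2057,.232),-1.7608-.098,False)
for n in('scene','top'):
    d=get_image(n);cv2.imwrite(f'pics/{n}5.png',d['frame'][:,:,::-1]);pickle.dump(d,open(n+'5.pkl','wb'))
    x,y,w,h={'scene':(310,100,120,120),'top':(200,120,120,120)}[n]
    cv2.imwrite(f'pics/{n}5c.png',cv2.resize(d['frame'][y:y+h,x:x+w,::-1],None,fx=5,fy=5,interpolation=2))
E
```

```text
t 7.9 p [0.5199 0.2059 0.2321] xaxis yaw -1.8582 yaxis [-3.e-04 -2.e-04 -1.e+00] F [ 0.53 -0.1  -0.86] M [-0.014  0.012 -0.02 ] op 0.0196 q5 [ 0.24 -0.1   1.78 -0.    1.46  2.1 ]
d mm [0.1 0.1 0.3] w deg [0.01 0.04 0.02]
```

View pics/scene5c.png

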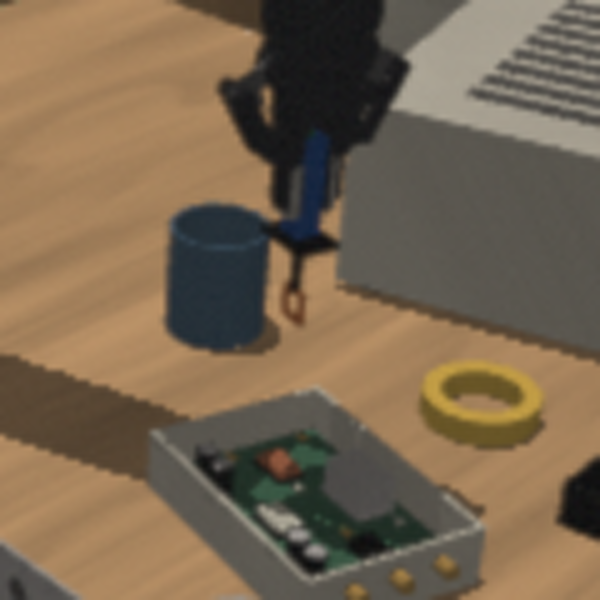

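View pics/top5c.png

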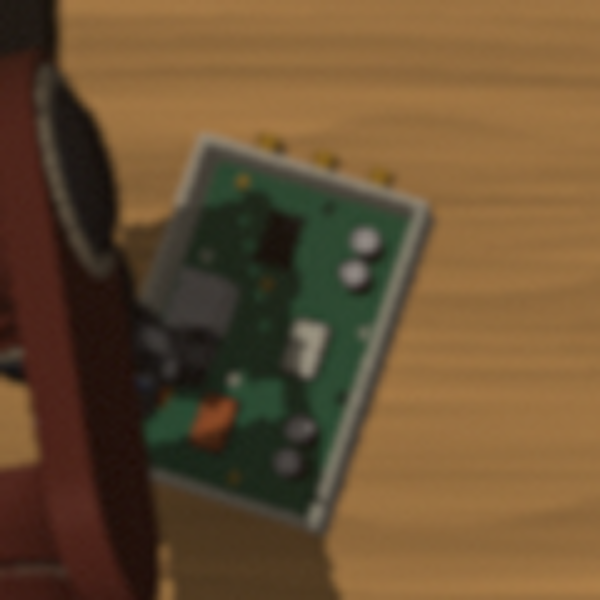

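```bash
cat >> h.py <<'E'
def model(yaw,p,tilt=None):
    M=Ro.from_euler('z',yaw)
    if tilt is not None: M=Ro.from_rotvec(tilt)*M
    P=[]
    for (a,b,z0,z1) in((.010,.010,-.035,.035),(.023,.016,-.041,-.035),(.012,.0025,-.101,-.076)):
        P.append(M.apply([[sx*a,sy*b,z] for z in(z0,z1) for sx,sy in((1,1),(1,-1),(-1,-1),(-1,1))])+p)
    return P
def draw(d,P,box,k,name,extra=()):
    x,y,w,h=box;im=cv2.resize(d['frame'][y:y+h,x:x+w,::-1],None,fx=k,fy=k,interpolation=2)
    raw=im.copy()
    for B in list(P)+list(extra):
        u=((proj(d,B)-(x,y)+.5)*k-.5)
        n=len(B)
        if n==8: E=[(i,(i+1)%4) for i in range(4)]+[(4+i,4+(i+1)%4) for i in range(4)]+[(i,i+4) for i in range(4)]
        else: E=[(i,(i+1)%n) for i in range(n)]
        for i,j in E: cv2.line(im,tuple(map(int,u[i].round())),tuple(map(int,u[j].round())),(0,255,255),1)
    cv2.imwrite('pics/'+name,np.hstack([raw,im]))
E
python3 - <<'E'
from h import *
d=ld('scene5.pkl');o=get_obs();p=np.array(o['tool_pos'])+[0,0,.005]
Mo=Ro.from_euler('z',-.288)
mod=Mo.apply([[sx*.1,sy*.07,.045] for sx,sy in((1,1),(1,-1),(-1,-1),(-1,1))])+[.5703,.1778,0]
chip=Mo.apply([[sx*.015,sy*.009,.022] for sx,sy in((1,1),(1,-1),(-1,-1),(-1,1))])+[.5202,.2057,0]
draw(d,model(-.288,p),(350,120,48,75),8,'ov5.png')
draw(d,[mod,chip],(335,170,75,60),5,'ov5m.png')
d=ld('top5.pkl')
draw(d,[mod,chip],(215,140,80,90),5,'ov5t.png')
E
```

```text
(no output)
```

View pics/ov5.png

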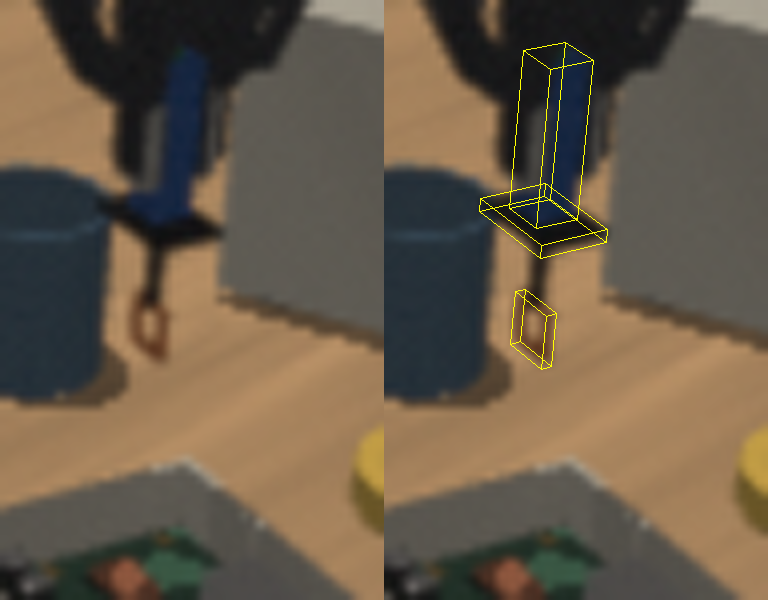

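View pics/ov5m.png

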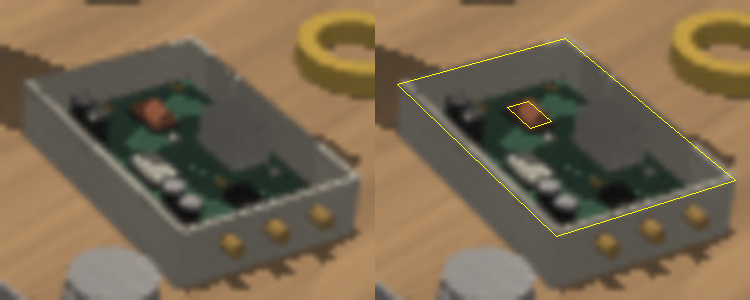

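View pics/ov5t.png

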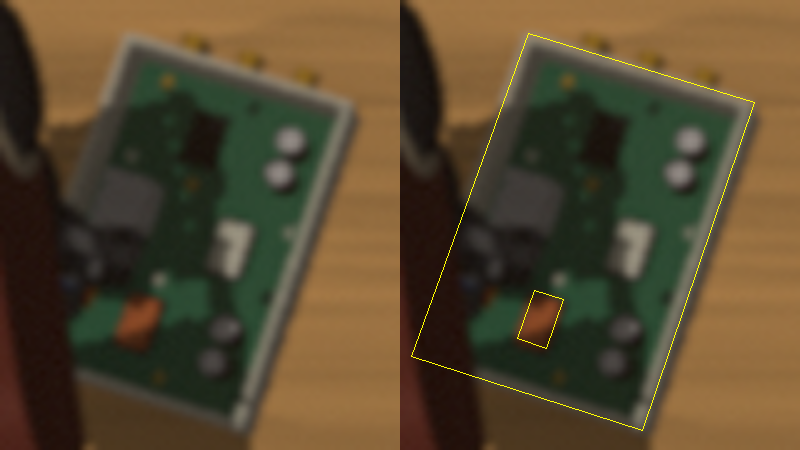

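Call:
{"fn": "send_rows", "kwargs": {"deltas": [[-1,0,0.004,0,0,0,0],[-1,0,0.012,0,0,0,0],[-1,0,0.022,0,0,0,0],[-1,0,0.034,0,0,0,0],[-1,0,0.046,0,0,0,0],[-1,0,0.058,0,0,0,0],[-1,0,0.069,0,0,0,0],[-1,0,0.078,0,0,0,0],[-1,0,0.084,0,0,0,0],[-1,0,0.086,0,0,0,0]]}}

```text
t: 9.25
tool_pos: [0.5203, 0.2052, 0.1459]
tool_rot: [-1.059, 1.418, -1.418]
contact_force: [-0.7, -0.0, -2.0]
opening: 0.0197
```

```bash
python3 - <<'E'
from h import *
dl((.5202,.2057,.1265),-1.7608-.098,False)
o=get_obs();p=np.array(o['tool_pos'])+[0,0,.0045]
Mo=Ro.from_euler('z',-.288)
chip=Mo.apply([[sx*.015,sy*.009,.022] for sx,sy in((1,1),(1,-1),(-1,-1),(-1,1))])+[.5202,.2057,0]
for n in('scene','top'):
    d=get_image(n);pickle.dump(d,open(n+'6.pkl','wb'))
    b={'scene':(345,145,48,72),'top':(205,170,60,60)}[n]
    draw(d,model(-.288,p)+[chip],b,8 if n=='scene' else 6,n+'6.png')
E
```

```text
t 9.25 p [0.5203 0.2052 0.1459] xaxis yaw -1.859 yaxis [-4.e-04 -1.e-04 -1.e+00] F [-0.67 -0.   -2.01] M [ 0.011  0.017 -0.022] op 0.0197 q5 [ 0.24 -0.02  1.86 -0.    1.3   2.1 ]
d mm [-0.4 19.4 -0.2] w deg [ 0.02 -0.01  0.01]
```

View pics/scene6.png

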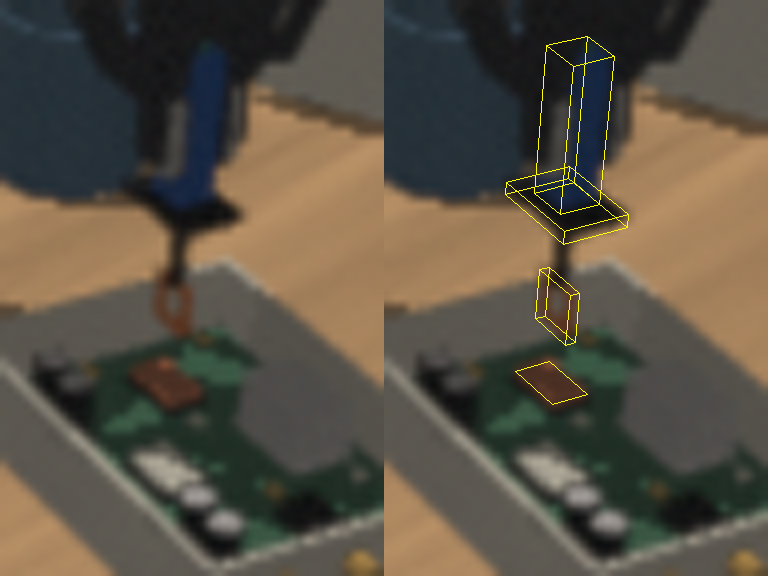

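View pics/top6.png

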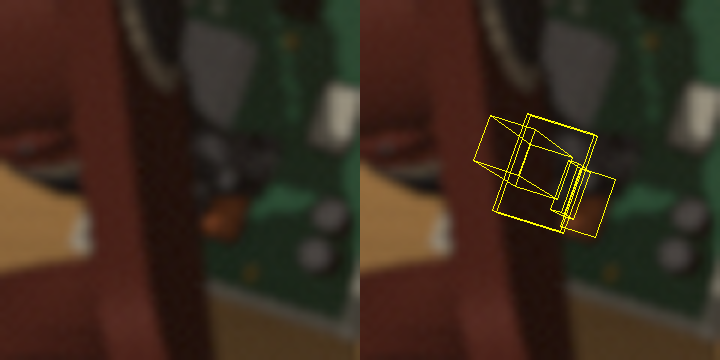

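```bash
python3 - <<'E'
from h import *
d=ld('scene0.pkl')
draw(d,model(-.19,np.array([.5114,-.2432,.117])),(240,200,38,60),10,'a0.png')
d=ld('s4.pkl')
draw(d,model(-.19,np.array([.5115,-.2433,.2332+.0045])),(240,165,38,60),10,'a4.png')
d=ld('scene6.pkl')
draw(d,model(-.288,np.array([.5203,.2052,.1459+.0045])),(355,165,38,35),10,'a6.png')
E
```

```text
(no output)
```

View pics/a0.png

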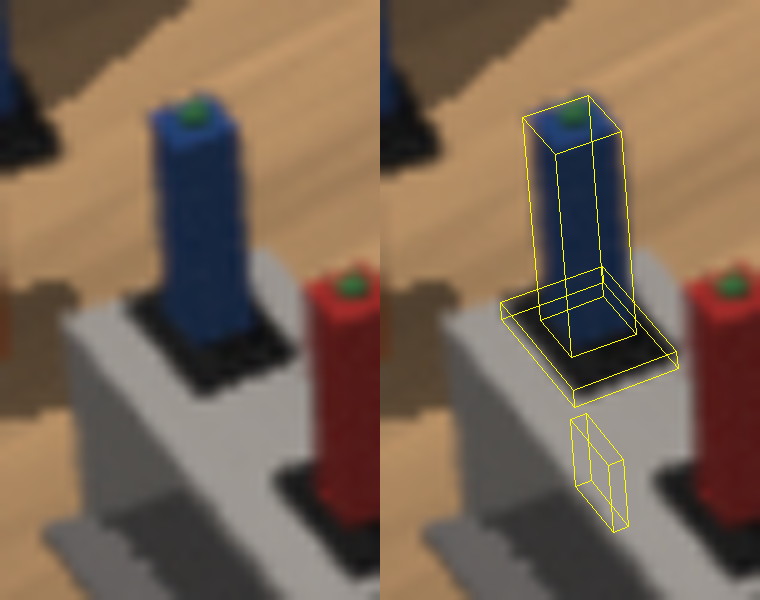

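View pics/a4.png

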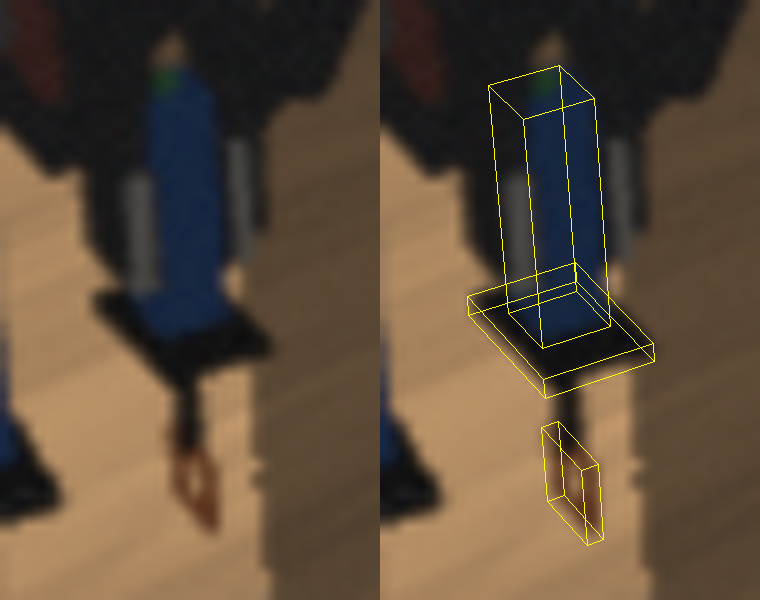

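View pics/a6.png

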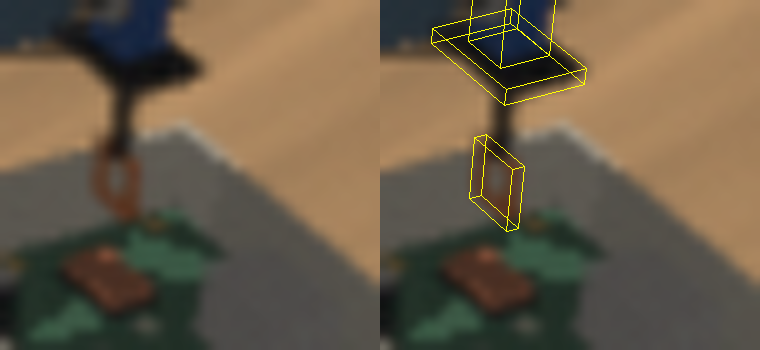

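```bash
python3 - <<'E'
from h import *
Mo=Ro.from_euler('z',-.288)
chip=Mo.apply([[sx*.015,sy*.009,z] for z in(.014,.022) for sx,sy in((1,1),(1,-1),(-1,-1),(-1,1))])+[.5202,.2057,0]
draw(ld('scene0.pkl'),[chip],(355,182,22,20),18,'b0.png')
draw(ld('top0.pkl'),[chip],(232,192,22,22),18,'b1.png')
E
```

```text
(no output)
```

View pics/b0.png

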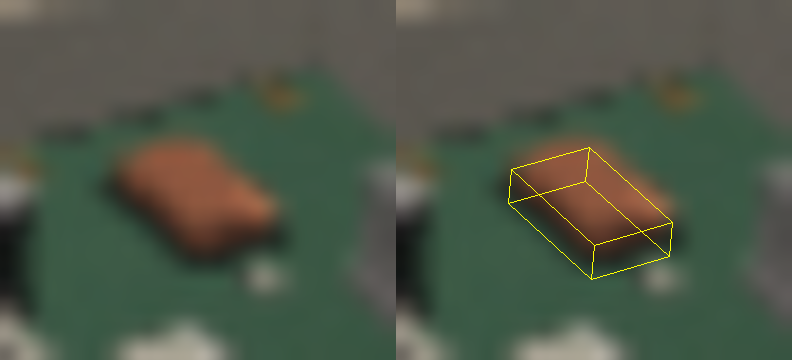

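View pics/b1.png

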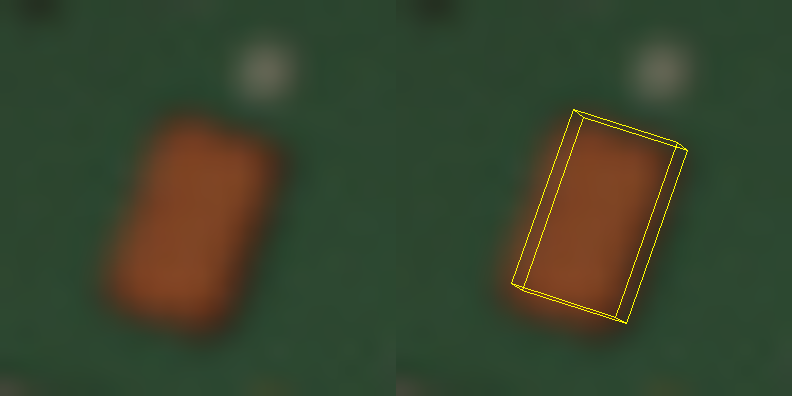

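```bash
python3 - <<'E'
from h import *
def ray(d,u,z):
    R=cv2.Rodrigues(np.array(d['rvec'],float))[0];C=-R.T@np.ravel(d['tvec']);v=R.T@np.linalg.solve(np.array(d['mtx'],float),[u[0],u[1],1]);return C+v*(z-C[2])/v[2]
for n,b in(('scene0.pkl',(355,182,22,20)),('top0.pkl',(232,192,22,22))):
    d=ld(n);x,y,w,h=b;im=d['frame'][y:y+h,x:x+w].astype(float)
    wt=np.clip(im[...,0]-1.15*im[...,1],0,None);wt[wt<12]=0
    n_,lab,st,ce=cv2.connectedComponentsWithStats((wt>0).astype(np.uint8));i=1+np.argmax(st[1:,4]);wt[lab!=i]=0;print(st[i])
    wt=np.minimum(wt,np.percentile(wt[wt>0],50))
    yy,xx=np.mgrid[:h,:w];u=np.array([(xx*wt).sum(),(yy*wt).sum()])/wt.sum()+[x,y]
    print(n,u,'raw',ray(d,u,.022)[:2],'corr',ray(d,u+[.35,1.2],.022)[:2])
E
```

```text
[ 7  8  8  6 33]
scene0.pkl [365.42142346 192.26663731] raw [0.51978695 0.20640903] corr [0.52568499 0.2014319 ]
[ 6  7  9 11 74]
top0.pkl [242.18986905 204.03367897] raw [0.51811724 0.20655739] corr [0.51460225 0.20534296]
```

```bash
python3 - <<'E'
from h import *
s=ld('scene0.pkl');t=ld('top0.pkl')
S1=lambda p:cp(p,(200,170),5);S2=lambda p:cp(p,(330,170),8);T1=lambda p:cp(p,(370,155),5);T2=lambda p:cp(p,(210,140),6)
for n,a,b in(('m++',S2((615,285)),T2((185,42))),('m+-',S2((335,370)),T2((458,122))),('m--',S2((82,132)),T2((325,518))),('m-+',S2((347,62)),T2((42,425))),
 ('s--',S1((233,312)),T1((205,325))),('s++',S1((460,415)),T1((137,40))),('s+-',S1((352,460)),T1((252,62)))):
    x,e=tri([s,t],[a,b]);print(n,np.round(x,4),round(e,2))
draw(s,[],(210,200,120,100),3,'x.png')
m=lambda c,yaw,a,b,z:Ro.from_euler('z',yaw).apply([[sx*a,sy*b,z] for sx,sy in((1,1),(1,-1),(-1,-1),(-1,1))])+[c[0],c[1],0]
draw(s,[m((.555,-.2514),-.19,.075,.032,.076)],(240,215,58,55),6,'st_s.png')
draw(t,[m((.555,-.2514),-.19,.075,.032,.076)],(378,155,48,72),8,'st_t.png')
E
```

```text
m++ [0.6848 0.2159 0.046 ] 0.21
m+- [0.6467 0.0815 0.0492] 0.65
m-- [0.4548 0.1382 0.0461] 0.89
m-+ [0.4952 0.2738 0.045 ] 0.01
s-- [ 0.4765 -0.2686  0.0763] 0.5
s++ [ 0.6345 -0.234   0.0793] 0.04
s+- [ 0.6229 -0.2976  0.0793] 0.03
```

View pics/st_s.png

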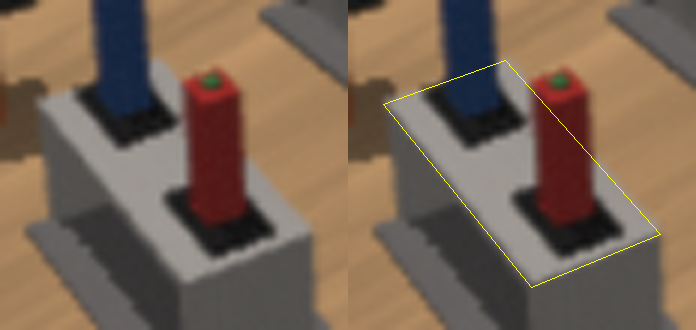

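View pics/st_t.png

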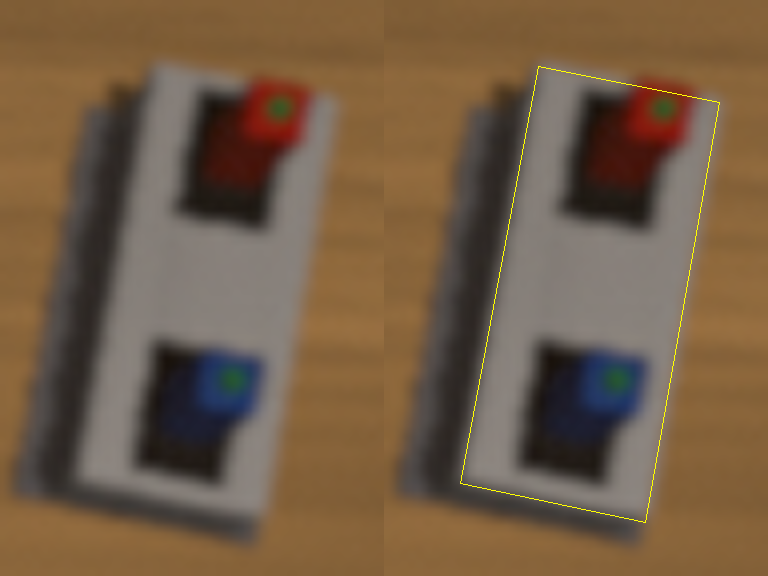

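```bash
python3 - <<'E'
from h import *
d=ld('scene6.pkl')
p=np.array([.5203,.2052,.1459+.0045])
L=model(-.288,p)[2];print('model loop bbox',proj(d,L).min(0),proj(d,L).max(0),'centre',proj(d,[p-[0,0,.0885]]))
x,y,w,h=360,176,14,14
im=d['frame'][y:y+h,x:x+w].astype(int)
print((im[...,0]-im[...,2]).tolist().__str__().replace('],','],\n'))
im=d['frame'][185:200,358:376].astype(int);print()
print((im[...,0]-im[...,1]).tolist().__str__().replace('],','],\n'))
E
```

```text
model loop bbox [363.4336643  177.90188182] [368.97715078 187.66768514] centre [[366.17759075 182.77536715]]
[[74, 75, 76, 77, 77, 72, 37, 22, 56, 77, 79, 78, 77, 74],
 [75, 77, 76, 75, 73, 70, 36, 21, 55, 71, 72, 63, 52, 44],
 [77, 76, 75, 75, 67, 56, 27, 11, 28, 36, 28, 22, 19, 19],
 [73, 72, 72, 73, 55, 45, 20, 7, 12, 15, 13, 12, 12, 12],
 [51, 45, 28, 25, 33, 39, 19, 25, 23, 14, 12, 12, 11, 11],
 [17, 16, 13, 13, 31, 44, 24, 40, 51, 18, 12, 11, 11, 11],
 [11, 12, 11, 13, 37, 43, 18, 31, 49, 17, 12, 11, 12, 12],
 [11, 11, 11, 13, 38, 44, 20, 33, 48, 17, 12, 11, 11, 11],
 [11, 10, 11, 13, 29, 48, 39, 46, 46, 17, 11, 11, 10, 11],
 [11, 10, 11, 11, 13, 30, 49, 56, 45, 16, 12, 9, 7, 8],
 [11, 11, 11, 12, 11, 13, 29, 49, 41, 19, 11, -2, -5, 1],
 [10, 11, 10, 11, 7, 3, 4, 12, 6, 16, 30, 17, -2, -3],
 [10, 5, 3, 0, -2, -2, -5, -5, -9, -3, 5, -1, -2, -5],
 [-1, -3, -2, 3, 10, 21, 9, -4, -9, -9, -10, -9, -7, -6]]

[[4, 5, 4, 3, 4, 4, 6, 18, 32, 36, 28, 9, 4, 1, -1, 1, 3, 4],
 [4, 4, 4, 4, 4, 4, 3, 4, 17, 32, 24, 5, -3, -19, -22, -11, 0, 4],
 [3, 4, 3, 3, 3, 3, -1, -5, -5, 0, -7, -1, 9, -2,
[... 337 characters left out ...]
29, -30, -28, -15],
 [-13, -15, -10, 7, 24, 25, 27, 27, 27, 24, 20, 2, -15, -26, -27, -28, -26, -10],
 [-13, -15, -15, -7, 5, 20, 32, 29, 27, 27, 26, 26, -1, -16, -17, -18, -14, -4],
 [-15, -15, -13, -15, -13, -1, 22, 34, 30, 27, 27, 25, 4, -13, -14, -14, -10, 1],
 [-15, -15, -16, -18, -25, -21, -4, 20, 26, 18, 12, 5, -7, -13, -14, -14, -10, 1],
 [-15, -17, -19, -25, -28, -28, -22, -7, 3, -4, -8, -8, -12, -13, -13, -15, -8, 1],
 [-19, -29, -29, -28, -28, -27, -27, -19, -15, -14, -6, -1, -7, -11, -14, -13, -4, 2],
 [-26, -29, -29, -27, -20, -17, -17, -16, -15, -15, -11, -10, -10, -13, -15, -12, -8, 0],
 [-18, -18, -17, -17, -15, -15, -12, -11, -14, -14, -15, -13, -14, -14, -14, -14, -14, -8]]
```

Call:
{"fn": "send_rows", "kwargs": {"deltas": [[-1,0,0.001,0,0,0,0],[-1,0,0.003,0,0,0,0],[-1,0,0.005,0,0,0,0],[-1,0,0.008,0,0,0,0],[-1,0,0.011,0,0,0,0],[-1,0,0.014,0,0,0,0],[-1,0,0.0165,0,0,0,0],[-1,0,0.0185,0,0,0,0],[-1,0,0.019,0,0,0,0],[-1,0,0.019,0,0,0,0]]}}

```text
t: 10.6
tool_pos: [0.5204, 0.2053, 0.1273]
tool_rot: [-1.059, 1.418, -1.418]
contact_force: [-0.4, 0.9, -0.5]
opening: 0.0195
```

```bash
python3 - <<'E'
from h import *
dl((.5203,.2055,.1265),-1.8588,False)
o=get_obs();p=np.array(o['tool_pos'])+[0,0,.0045]
Mo=Ro.from_euler('z',-.288)
chip=Mo.apply([[sx*.015,sy*.009,.022] for sx,sy in((1,1),(1,-1),(-1,-1),(-1,1))])+[.5202,.2057,0]
for n in('scene','top'):
    d=get_image(n);pickle.dump(d,open(n+'7.pkl','wb'))
    draw(d,model(-.288,p)+[chip],{'scene':(350,165,38,42),'top':(205,170,60,60)}[n],10 if n=='scene' else 6,n+'7.png')
E
```

```text
t 10.6 p [0.5204 0.2053 0.1273] xaxis yaw -1.8591 yaxis [ 1.e-04  0.e+00 -1.e+00] F [-0.45  0.86 -0.51] M [-0.009 -0.017 -0.035] op 0.0195 q5 [0.24 0.   1.87 0.   1.27 2.1 ]
d mm [-0.2  0.8 -0.2] w deg [-0.   -0.02 -0.  ]
```

View pics/scene7.png

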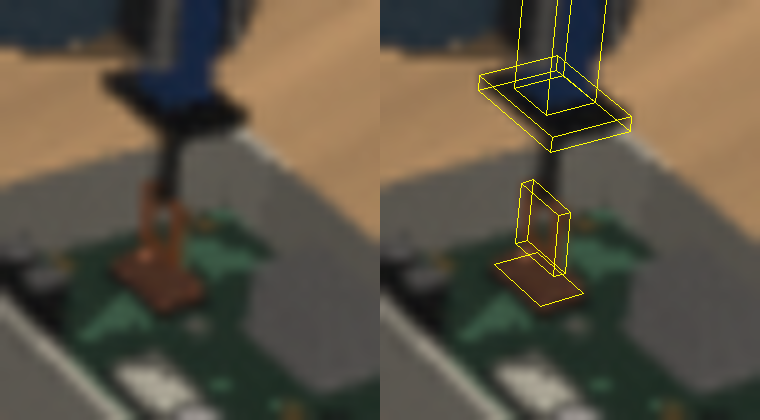

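View pics/top7.png

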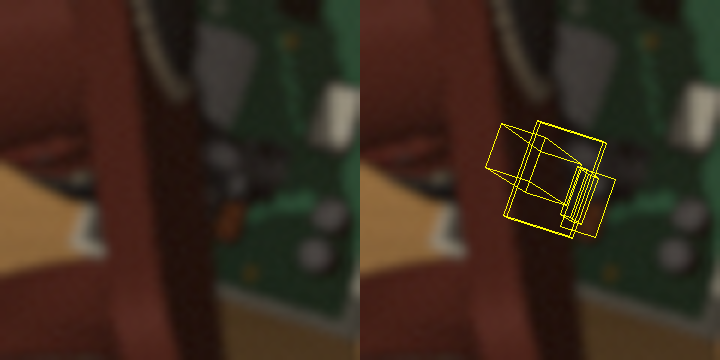

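Call:
{"fn": "send_rows", "kwargs": {"deltas": [[-1,0,0.0005,0,0,0,0],[-1,0,0.0008,0,0,0,0],[-1,0,0.0008,0,0,0,0],[-1,0,0.0008,0,0,0,0],[-1,0,0.0008,0,0,0,0],[-1,0,0.0008,0,0,0,0],[-1,0,0.0008,0,0,0,0],[-1,0,0.0008,0,0,0,0],[-1,0,0.0008,0,0,0,0],[-1,0,0.0008,0,0,0,0]]}}

```text
t: 11.95
tool_pos: [0.5204, 0.2052, 0.1265]
tool_rot: [-1.059, 1.418, -1.418]
contact_force: [0.4, -0.3, -0.8]
opening: 0.0192
```

```bash
python3 - <<'E'
from h import *
dl((.5203,.2055,.1265),-1.8588,False)
d=get_image('scene');cv2.imwrite('pics/s8.png',d['frame'][:,:,::-1])
print(np.round(get_obs()['dq'],4))
E
```

```text
t 11.95 p [0.5204 0.2052 0.1265] xaxis yaw -1.8592 yaxis [ 0. -0. -1.] F [ 0.44 -0.29 -0.8 ] M [-0.008  0.009 -0.042] op 0.0192 q5 [ 0.24  0.    1.87 -0.    1.27  2.1 ]
d mm [-0.2  0.  -0.2] w deg [-0.   -0.02  0.  ]
[ 0.001  -0.0007 -0.0007  0.0007  0.0001  0.0011]
```

View pics/s8.png

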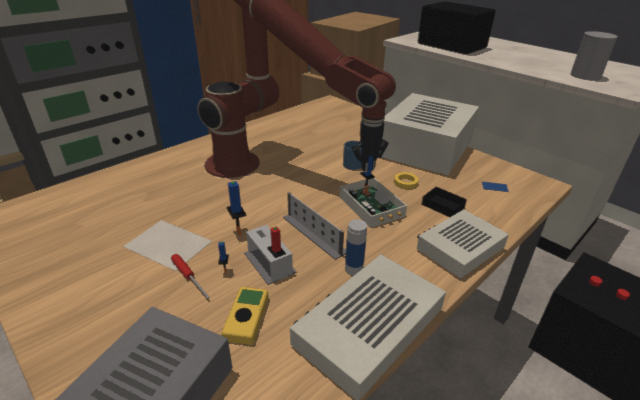

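```bash
python3 -c "
from station import finish_job;print(finish_job())"
```

```text
the job is handed in; nothing more can be done
None
```

I took the middle-sized blue loop probe out of the stand and lifted it 120 mm. I carried it over the screen and handed in while holding it upright above the copper-topped chip, about 12 s into the run.

**Final pose:**
- The gripper tool point was at (0.5204, 0.2052, 0.1265) m. That puts the loop's lowest edge about 30 mm above the table, so about 8 mm above the chip.
- The tool was vertical to within reading precision.
- The loop was turned to the case's fitted long side (-0.288 rad).
- The joints were nearly still, the contact force was under 1 N, and the opening was steady at about 19.5 mm on the handle.
- The last picture shows the other things standing where they were.

**Checks that disagreed:**
- **Heights:** two-view heights of the stand plate, handle tops and case rim came out 0–4 mm above the text. I took the text's hung height together with the arm's own height reading.
- **Chip position:** the two cameras put the chip about 2 mm apart along x (0.518 and 0.520 m), and I used the two-view fit at (0.520, 0.206).
- **Loop in the scene view:** before the final descent it appeared about 0.2–0.4 pixel higher relative to the chip than my model predicted. That corresponds to a centring error of roughly 1–2 mm, or about 1 mm in height.
- **Top view:** the arm hid the loop there at the end, so the final centring was checked from the scene camera only.

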